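# Clear the moulding sprues off the assembly mat

### The job

Clear the work mat for the next batch: put both scrap sprues (the bars with a spike in the middle) into the deep square steel scrap bin, not into the shallow compartment box. Leave the good flanged bush standing where it is on the mat.

Things in the scene. Friction and masses are not known exactly. Their poses are not given: they have to be found in the camera images.
- sprue_a: First moulding sprue, plain grey plastic scrap: a straight runner bar lying flat, 70 long (own x), 18 wide (own y), 18 high, with a round gate pad 22 in diameter and 14 high centred on each end (92 overall), and a slim cone standing up from its middle to 45 high (16 wide at its foot, 10 at the tip). About 35 g. Origin: centre of the underside, resting on the 3 mm thick mat; x along the bar, z up. The bar can be gripped across its 18 mm width at the middle.
- sprue_b: Second, identical moulding sprue, plain grey plastic scrap: a straight runner bar lying flat, 70 long (own x), 18 wide (own y), 18 high, with a round gate pad 22 in diameter and 14 high centred on each end (92 overall), and a slim cone standing up from its middle to 45 high (16 wide at its foot, 10 at the tip). About 35 g. Origin: centre of the underside, resting on the 3 mm thick mat; x along the bar, z up. The bar can be gripped across its 18 mm width at the middle.
- bush: The good part, to be left alone: a round flanged bush of the same grey plastic, flange 42 in diameter and 8 thick at the bottom, barrel 28 in diameter, 34 high overall, standing loose on the mat. Origin: centre of its underside.
- scrap_bin: Scrap bin, open-topped square box of bare sheet steel, fixed to the bench: 160 x 160 outside, 100 high, walls and floor 4 thick, with a rolled rim to 103 high; inside 152 x 152. Origin: centre of its underside on the bench; x and y along its sides, z up. It stands on the left or right of the dark blue mat (the mat is 380 x 320, 3 thick); a white four-compartment parts box, 170 x 170 and 35 high, stands on the other side and is not to be used.

How it is judged (in metres and radians):
At the end, for the whole second after the job is handed in: Both sprues lie at rest inside the scrap bin, their origins within its inner walls and below its rim (95 mm above the bench); the bush stands upright (within 10 degrees) within 20 mm of where it started (x of sprue_a in the frame of scrap_bin between -0.076 and 0.076 m and y of sprue_a in the frame of scrap_bin between -0.076 and 0.076 m and z of sprue_a in the frame of scrap_bin between -0.005 and 0.095 m and linear speed of each of sprue_a, sprue_b below 0.05 m/s and x of sprue_b in the frame of scrap_bin between -0.076 and 0.076 m and y of sprue_b in the frame of scrap_bin between -0.076 and 0.076 m and z of sprue_b in the frame of scrap_bin between -0.005 and 0.095 m and distance of bush from where it was at the start of the episode below 0.02 m and angle between bush's own z axis and vertical below 0.17 rad); the robot touches nothing.
It fails at once if the good bush is shifted by more than 20 mm, lifted or knocked over (distance of bush from where it was at the start of the episode above 0.02 m or angle between bush's own z axis and vertical above 0.3 rad).
It also fails if it takes over 46 s, if anything falls off the work surface, if the arm or the gripper's body presses on something with over 40 N, if the wrist force passes 120 N, or if a joint passes its speed limit or range.

### The arm

A 6-joint arm with a two-finger parallel gripper is mounted at the origin on the work surface. World frame = base frame: x ahead of the robot, y to its left, z up, the work surface at z = 0. Lengths are in m, angles in degrees, forces in N, time in s.
With the tool pointing down it reaches from about 0.25 to 0.775 m from the base axis. Payload 4 kg.
Tool frame: the origin (TCP) lies at the very end of the fingers, on their centre line; the grasp point (between the pads) lies 19 mm behind it; z points along the fingers, y is the direction in which the jaws open and shut (so a half turn about z gives the same grasp; the last joint's range is limited). The gripper opens to 85 mm and grips with 20 to 120 N. Pads are 22 mm wide; open, the fingers measure 114 mm over their backs; the gripper's body (76 mm by 85 mm) begins 54 mm behind the grasp point. The pads swing forward as they close: fully open they stand 13 mm farther back than shut.
Start: joints at [-78.386, 4.996, 78.535, -0, 96.463, -5.907], TCP at [0.166, -0.525, 0.231] pointing down, gripper open.
Joint ranges: [-177.83, 177.83], [-43.37, 116.18], [15.69, 146.23], [-61.86, 241.86], [9.47, 152.12], [-147.06, 147.06]. Speed limits (degrees/s): [159.86, 159.86, 180, 180, 180, 180].

### API

Orientations are given as [roll, pitch, yaw] about the fixed x, y, z axes, in that order (R = Rz(yaw) Ry(pitch) Rx(roll)).
In Python, from plant import read_state, snapshot, finish_job, search_frame, trace, place_of gives the robot as it stands.
- The arm moves only by the tool arm_command, never from a script. Its argument "rows" is a list that holds one entry, the list of rows, each a list of 4 numbers: the shift along the tool's x, y, z as a fraction of full scale, then the turn about the tool's z as a fraction of full scale. A call has 1 to 12 rows; each row shifts and turns the commanded pose from where the row before left it, along the tool's axes as they then stand; what a row does not reach is not made up. Full scale, the value 1, is 0.15 m for a shift and 180 degrees for a turn. A row lasts 1/8 s, in which the tool goes at most 62.5 mm and 10.7 degrees, less where a joint would pass 70% of its speed; a pose out of reach is approached as far as the arm can. A call with a number of a shift or a turn outside -1 to 1 is refused whole. A call with a gripper value outside its range is refused whole. "fingers" is the gripper's target within -1 to 1 (shut at 1, half-way at 0, fully open at -1), set as the call begins (left out, the last holds). The fingers move at their own pace and stop on an object; "squeeze" is the grip in N (left out, the last holds). Time passes only in rows, so rows that do not move let the fingers close. It gives the time, the measured TCP pose, the force and the opening at its end, in the units of the state.
- read_state(): the state, without advancing time (a new reading comes with each control period).
- snapshot(name): name is "side" or "top"; returns a dict with "image" (480x640x3 uint8, red, green, blue), "range_z" (480x640 float32, m along the optical axis (not along the pixel's ray), 0 where there is no reading), "fx", "fy", "cx", "cy" (pixels), "dist_coeffs" ([k1, k2, p1, p2, k3] as OpenCV has them; the pictures are not rectified), "extrinsics" (4x4, takes a point from world to camera coordinates). Camera axes: x right, y down, z forward; pixel columns grow to the right and rows downward; lengths in m; the calibration is good to about 2 mm. A picture is of the moment at which its call begins.
- finish_job(): hands the job in, once; it reports no verdict.
Trained networks look in the newest picture that a camera, given by its name, has taken for a name from the list of things; names that differ only in an ending like _2 or _b are one class to them, and where a whole thing is asked for, a point or a joint stands for the part that bears it (a point fixed in the world has none). Each returns a list of dicts, best first, with "p" (0 to 1); they miss things now and then, are a little off and sometimes report something else, mostly with a low value. They report only what shows in the picture. A call takes as long as a camera call.
- search_frame(label, camera): "bbox" ([centre column, centre row, width, height] in pixels, round what is visible of it).
- trace(label, camera): "region" (480x640 bool, what is visible of it) and "bbox" ([centre column, centre row, width, height] in pixels, round what is visible of it).
- place_of(label, camera): "location" ([column, row] in pixels: a listed point, or the origin of a listed thing).
The state is a dict: "time": time; "q": joint angles; "dq": joint speeds; "effort": joint torques, N m; "position": TCP position; "tcp_rot": TCP orientation; "wrist_force": force on the tool from outside, world axes, zero at the start; "wrist_torque": the same for the moment, N m; "gripper_width": finger opening in m.
Only numpy, scipy, OpenCV 4.12 (cv2) and the standard library are available. Lean on these libraries where they do the work, as an engineer would, in place of code of your own. Each camera call takes 0.05 s, during which the arm holds its last target.

## Working session

There is one attempt and no reset: what is moved stays moved. The work goes in short steps, Python scripts to look and compute and a tool call to move; the robot and the scene stay as the last step left them, time stands still between calls to the robot, and variables do not carry over. Pictures are saved under pics/ and viewed, and the job is handed in when it is done.

Besides the shell and the picture viewer there is one more tool, called after ">>>" as a command line: name --argument value ..., lists and objects as JSON in quotes. arm_command: Moves the arm, as the interface text tells. Its arguments: {"type":"object","properties":{"rows":{"type":"array","items":{"type":"array","items":{"type":"array","items":{"type":"number"}}}},"fingers":{"type":"number"},"squeeze":{"type":"number"}},"required":["rows"]}

```bash
ls; mkdir -p pics
python3 - <<'E'
from plant import *
import cv2,numpy as np,pickle
s=read_state();print(s['time'],s['position'],s['tcp_rot'],s['gripper_width'])
for n in ['top','side']:
    d=snapshot(n);cv2.imwrite(f'pics/{n}0.png',d['image'][:,:,::-1]);pickle.dump(d,open(f'{n}0.pkl','wb'))
    print(n,d['fx'],d['dist_coeffs'],np.round(d['extrinsics'],3).tolist())
    for l in ['sprue_a','bush','scrap_bin']:
        print(l,[(np.round(r['bbox'],0).tolist(),round(r['p'],2)) for r in search_frame(l,n)],[(np.round(r['location'],1).tolist(),round(r['p'],2)) for r in place_of(l,n)])
print(read_state()['time'])
E
```

```text
pics
0.0 [ 0.16546941 -0.52400135  0.23009336] [-1.79870319e+02 -1.38355205e-02  1.75206870e+01] 0.08545283175420755
top 503.68229116731703 [-0.03175271  0.          0.          0.          0.        ] [[0.006, -1.0, -0.023, 0.006], [-0.985, -0.002, -0.171, 0.537], [0.171, 0.024, -0.985, 0.824], [0.0, 0.0, 0.0, 1.0]]
sprue_a [([381.0, 279.0, 34.0, 46.0], 0.82), ([313.0, 175.0, 43.0, 36.0], 0.76)] [([310.9, 175.5], 0.87), ([379.8, 280.7], 0.69)]
bush [([281.0, 282.0, 22.0, 21.0], 0.88), ([383.0, 278.0, 36.0, 47.0], 0.33)] [([280.7, 279.6], 0.71), ([312.0, 174.4], 0.56)]
scrap_bin [([133.0, 252.0, 118.0, 103.0], 0.7)] [([144.2, 259.6], 0.88)]
side 507.60159431981066 [-0.12491205  0.          0.          0.          0.        ] [[-0.895, -0.447, -0.0, 0.48], [-0.317, 0.635, -0.705, 0.2], [0.315, -0.631, -0.709, 0.896], [0.0, 0.0, 0.0, 1.0]]
sprue_a [([375.0, 238.0, 31.0, 33.0], 0.8), ([270.0, 247.0, 14.0, 32.0], 0.58)] [([267.2, 246.4], 0.89)]
bush [([344.0, 292.0, 25.0, 23.0], 0.78)] [([343.1, 295.8], 0.64)]
scrap_bin [] [([254.5, 390.2], 0.94)]
0.7
```

View pics/top0.png

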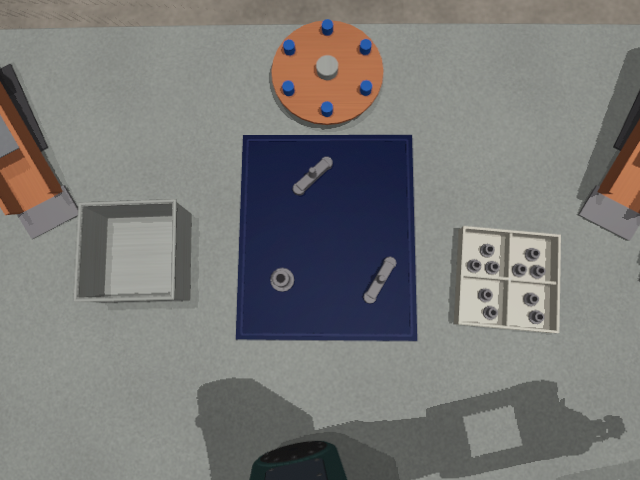

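View pics/side0.png

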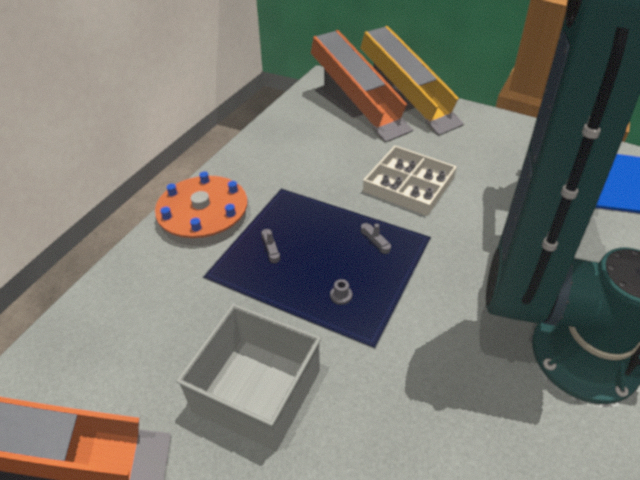

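The top view shows sprues at about (313,175) and (381,280), the bush at (281,279), and the deep bin on the left at about (127,250). The white compartment box is on the right. The side view agrees. Next I'll measure the poses.

```bash
cat > h.py <<'E'
import numpy as np,cv2,pickle
def world(d,uv,z=None,use=None):
    K=np.array([[d['fx'],0,d['cx']],[0,d['fy'],d['cy']],[0,0,1.]])
    n=cv2.undistortPoints(np.array(uv,float).reshape(-1,1,2),K,np.array(d['dist_coeffs'],float)).reshape(-1,2)
    r=np.c_[n,np.ones(len(n))]; E=np.array(d['extrinsics']);R=E[:3,:3];t=E[:3,3]
    c=-R.T@t
    if use is None:
        w=r@R; return c+w*((z-c[2])/w[:,2])[:,None]
    return (r*np.array(use)[:,None]-t)@R
def cloud(d,mask):
    m=mask&(d['range_z']>0); v,u=np.nonzero(m)
    return world(d,np.c_[u,v],use=d['range_z'][m])
E
python3 - <<'E'
from h import *
d=pickle.load(open('top0.pkl','rb'))
im=d['image'].astype(int)
P=np.zeros((480,640,3));P[:]=cloud(d,np.ones((480,640),bool)).reshape(480,640,3) if (d['range_z']>0).all() else 0
print((d['range_z']>0).mean())
# grey pixels inside the mat
box=np.zeros((480,640),bool);box[145:330,252:405]=1
m=box&(abs(im[...,0]-im[...,2])<35)&(im.max(2)>70)
n,l,st,ce=cv2.connectedComponentsWithStats(m.astype(np.uint8))
for i in range(1,n):
    if st[i,4]<60: continue
    v,u=np.nonzero(l==i)
    c=cloud(d,l==i)
    w=world(d,np.c_[u,v],z=0.015)[:,:2]
    rect=cv2.minAreaRect(w.astype(np.float32))
    print(st[i],'z max/med',c[:,2].max().round(4),np.median(c[:,2]).round(4),'rect@z15',np.round(rect[0],4),np.round(rect[1],4),round(rect[2],1))
    mu=w.mean(0);e,V=np.linalg.eigh(np.cov((w-mu).T));print('  mean',mu.round(4),'ang',np.degrees(np.arctan2(V[1,1],V[0,1])).round(1),'tall pts',c[c[:,2]>0.035][:,:].mean(0).round(4))
# bin rim
bm=np.zeros((480,640),bool);bm[190:310,65:190]=1
c=cloud(d,bm);r=c[(c[:,2]>0.095)]
print('rim',r.min(0),r.max(0),cv2.minAreaRect(r[:,:2].astype(np.float32)))
# mat
mm=(im[...,2]>im[...,0]+25)&(im[...,0]<60);mm[:,:230]=0;mm[:,425:]=0;mm[350:]=0;mm[:130]=0
v,u=np.nonzero(mm);print('mat',cv2.minAreaRect(world(d,np.c_[u,v],z=.003)[:,:2].astype(np.float32)))
s=pickle.load(open('side0.pkl','rb'))
im=s['image'].astype(int)
box=np.zeros((480,640),np.uint8);cv2.fillConvexPoly(box,np.array([[285,198],[425,240],[372,330],[215,272]]),1)
m=(box>0)&(abs(im[...,0]-im[...,2])<35)&(im.max(2)>70)
n,l,st,ce=cv2.connectedComponentsWithStats(m.astype(np.uint8))
for i in range(1,n):
    if st[i,4]<60: continue
    c=cloud(s,l==i);b=c[c[:,2]<0.1]
    print('side',st[i],np.round(cv2.minAreaRect(b[:,:2].astype(np.float32))[0],4),'tall',c[c[:,2]>.035].mean(0).round(4),c[:,2].max())
E
```

```text
0.9961751302083334
[293 156  40  38 489] z max/med 0.0521 0.0196 rect@z15 [0.6579 0.0257] [0.0247 0.092 ] 45.1
  mean [0.6573 0.0258] ang 134.5 tall pts [0.6556 0.0243 0.0469]
[364 256  33  48 550] z max/med 0.0499 0.02 rect@z15 [ 0.465  -0.0955] [0.0224 0.0931] 59.2
  mean [ 0.4651 -0.0957] ang 149.2 tall pts [ 0.4645 -0.0952  0.0469]
[270 267  25  25 418] z max/med 0.0406 0.0119 rect@z15 [0.4654 0.0774] [0.0425 0.0426] 0.3
  mean [0.4652 0.0774] ang 153.0 tall pts [0.4646 0.0775 0.0371]
rim [0.42045001 0.24138631 0.09503119] [0.59010206 0.41338428 0.10649602] ((0.5046676397323608, 0.3272269070148468), (0.16692979633808136, 0.1678512990474701), 2.0338244438171387)
mat ((0.549245297908783, -0.0003177374601364136), (0.31828200817108154, 0.3779947757720947), 89.92526245117188)
side [360 222  33  31 424] [ 0.4623 -0.114 ] tall [ 0.4621 -0.0936  0.0432] 0.052990308567729585
side [260 227  21  35 339] [0.6599 0.0156] tall [0.6533 0.0259 0.0439] 0.050570082077639536
side [403 235  23  33 192] [ 0.3879 -0.1009] tall [nan nan nan] 0.007919534407494327
side [329 278  25  25 363] [0.4695 0.0668] tall [0.4629 0.0785 0.0378] 0.04065499594240265<stdin>:33: RuntimeWarning: Mean of empty slice.
  ret = um.true_divide(
```

Poses in the world frame, with the two views agreeing to about 3 mm:

| Item | Position (m) | Bar axis |
|---|---|---|
| Sprue 1 (near) | (0.465, -0.0955) | 149° |
| Sprue 2 (far) | (0.657, 0.025) | 134.5° |
| Bush | (0.465, 0.077) | – |
| Bin | (0.505, 0.327) | – |

I'll take the near sprue first, turning the tool to yaw 149° (131.5° in all, -0.73 of full scale).

>>> arm_command --rows '[[[0,0,0,-0.059],[0,0,0,-0.059],[0,0,0,-0.059],[0,0,0,-0.059],[0,0,0,-0.059],[0,0,0,-0.059],[0,0,0,-0.059],[0,0,0,-0.059],[0,0,0,-0.059],[0,0,0,-0.059],[0,0,0,-0.059],[0,0,0,-0.059]]]' --fingers -0.3 --squeeze 40

```text
time: 2.2
position: [0.1656, -0.5245, 0.2314]
tcp_rot: [-180.0, 0.0, 145.3]
wrist_force: [0.1, 0.1, 0.5]
gripper_width: 0.0555
```

```bash
cat > go.py <<'E'
import sys,numpy as np
from plant import read_state
from scipy.spatial.transform import Rotation as R
# target x y z yaw ; prints total fractions in tool axes + rows needed
x,y,z,yaw=map(float,sys.argv[1:5])
s=read_state();r=R.from_euler('xyz',s['tcp_rot'],degrees=True)
f=r.inv().apply(np.array([x,y,z])-s['position'])/0.15
dy=(yaw-s['tcp_rot'][2]+180)%360-180
print('t',round(s['time'],2),'pos',s['position'].round(4),'rpy',s['tcp_rot'].round(2),'w',round(s['gripper_width'],4),'F',s['wrist_force'].round(1),'q',s['q'].round(0))
print('total fractions',f.round(4),'turn',round(-dy/180,4),'min rows',np.linalg.norm(f)*.15/.0625,abs(dy)/10.7)
E
python3 go.py 0.465 -0.0955 0.12 149
```

```text
t 2.2 pos [ 0.1656 -0.5245  0.2314] rpy [-1.7999e+02  1.0000e-02  1.4531e+02] w 0.0555 F [0.1 0.1 0.5] q [ -78.    5.   79.   -0.   96. -134.]
total fractions [-0.0135  3.4879  0.7421] turn -0.0205 min rows 8.55839887191266 0.3449295565906194
```

>>> arm_command --rows '[[[0,0.349,0.05,0],[0,0.349,0.05,0],[0,0.349,0.05,0],[0,0.349,0.05,0],[0,0.349,0.05,0],[0,0.349,0.05,0],[0,0.349,0.05,0],[0,0.349,0.05,0],[0,0.349,0.05,0],[0,0.349,0.05,-0.02],[0,0,0,0],[0,0,0,0]]]'

```text
time: 3.7
position: [0.4659, -0.0961, 0.1564]
tcp_rot: [-180.0, 0.0, 148.6]
wrist_force: [-0.1, 0.1, -0.0]
gripper_width: 0.0553
```

```bash
python3 go.py 0.465 -0.0955 0.005 149
```

```text
t 3.7 pos [ 0.4659 -0.0961  0.1564] rpy [-179.95    0.    148.57] w 0.0553 F [-0.1  0.1 -0. ] q [-18.  -3.  95.  -0.  88. -77.]
total fractions [0.0077 0.0012 1.0092] turn -0.0024 min rows 2.422152223510268 0.04008887802406026
```

>>> arm_command --rows '[[[0.004,0,0.2,0],[0.004,0,0.2,0],[0,0,0.2,0],[0,0,0.2,0],[0,0,0.1,0],[0,0,0.1,0],[0,0,0,0],[0,0,0,0]]]'

```text
time: 4.7
position: [0.4659, -0.0957, 0.0073]
tcp_rot: [180.0, 0.1, 148.6]
wrist_force: [-0.1, -0.1, 0.7]
gripper_width: 0.0552
```

>>> arm_command --rows '[[[0,0,0,0],[0,0,0,0],[0,0,0,0],[0,0,0,0],[0,0,0,0],[0,0,0,0],[0,0,0,0],[0,0,0,0]]]' --fingers 1

```text
time: 5.7
position: [0.4659, -0.0954, 0.0071]
tcp_rot: [180.0, 0.1, 148.6]
wrist_force: [-0.6, 0.9, 5.2]
gripper_width: 0.0169
```

Closed at 16.9 mm, consistent with the bar. I'll lift and check.

>>> arm_command --rows '[[[0,0,-0.2,0],[0,0,-0.3,0],[0,0,-0.3,0],[0,0,-0.3,0],[0,0,-0.2,0],[0,0,0,0]]]'

```text
time: 6.45
position: [0.4663, -0.0957, 0.2036]
tcp_rot: [179.9, 0.3, 148.6]
wrist_force: [-0.4, 1.5, -1.0]
gripper_width: 0.017
```

```bash
python3 - <<'E'
from plant import *
import cv2
for n in ['top','side']: cv2.imwrite(f'pics/{n}1.png',snapshot(n)['image'][:,:,::-1])
E
python3 go.py 0.505 0.352 0.2 180
```

```text
t 6.55 pos [ 0.4645 -0.0951  0.1998] rpy [-1.7997e+02 -1.2000e-01  1.4856e+02] w 0.0165 F [ 0.7 -0.  -1.2] q [-18.  -4.  91.  -0.  93. -77.]
total fractions [1.3242e+00 2.6837e+00 2.0000e-04] turn -0.1747 min rows 7.182411688196839 2.938370602935337
```

View pics/side1.png

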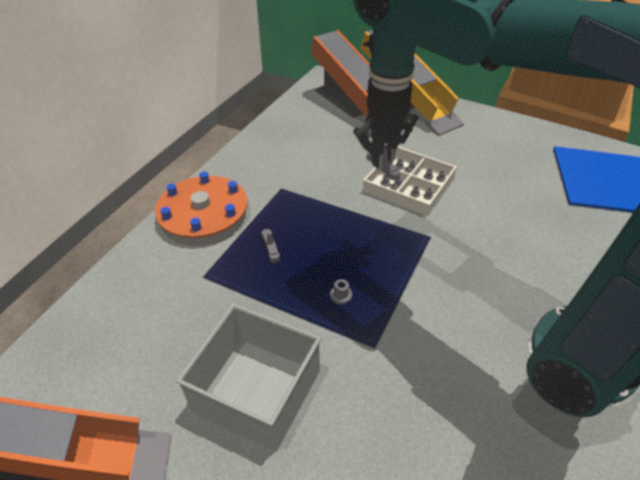

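The sprue is held in the gripper at about (390,165). The mat now shows only the far sprue at (270,247) and the bush at (341,291). Next I'll carry it to the bin.

>>> arm_command --rows '[[[0.1,0.2,0,0],[0.133,0.268,0,0],[0.133,0.268,0,0],[0.133,0.268,0,0],[0.133,0.268,0,0],[0.133,0.268,0,0],[0.133,0.268,0,0],[0.133,0.268,0,0],[0.133,0.268,0,0],[0.1,0.2,0,0],[0.06,0.14,0,-0.04],[0,0,0,-0.045]]]'

```text
time: 8.05
position: [0.5043, 0.353, 0.1972]
tcp_rot: [-179.8, -0.3, 164.3]
wrist_force: [-0.1, -0.9, -0.8]
gripper_width: 0.017
```

>>> arm_command --rows '[[[0,0,0,-0.045],[0,0,0,-0.045],[0,0,0,0],[0,0,0,0]]]'

```text
time: 8.55
position: [0.5051, 0.3515, 0.1995]
tcp_rot: [-179.9, -0.1, 179.9]
wrist_force: [-0.5, 0.6, -0.1]
gripper_width: 0.0168
```

```bash
python3 go.py 0.505 0.352 0.05 180
```

```text
t 8.55 pos [0.5051 0.3515 0.1995] rpy [-1.7991e+02 -1.4000e-01  1.7995e+02] w 0.0168 F [-0.5  0.6 -0.1] q [ 30.  14.  72.  -0.  94. -60.]
total fractions [-0.0016  0.0049  0.9969] turn -0.0003 min rows 2.3927103702742056 0.005044683477084699
```

>>> arm_command --rows '[[[0,0,0.2,0],[0,0,0.3,0],[0,0,0.25,0],[0,0,0.15,0],[0,0,0.1,0],[0,0,0,0],[0,0,0,0]]]'

```text
time: 9.43
position: [0.5065, 0.3523, 0.0526]
tcp_rot: [179.9, 0.1, -180.0]
wrist_force: [0.4, 1.2, 0.6]
gripper_width: 0.0171
```

>>> arm_command --rows '[[[0,0,0,0],[0,0,0,0],[0,0,0,0],[0,0,0,0],[0,0,-0.1,0],[0,0,-0.3,0],[0,0,-0.4,0],[0,0,-0.4,0],[0,0,0,0]]]' --fingers 0.1

```text
time: 10.55
position: [0.5083, 0.3534, 0.241]
tcp_rot: [179.5, 0.8, -179.9]
wrist_force: [-0.4, -0.5, 0.7]
gripper_width: 0.0384
```

```bash
python3 - <<'E'
from plant import *
import cv2
for n in ['side']: cv2.imwrite(f'pics/{n}2.png',snapshot(n)['image'][:,:,::-1])
E
python3 go.py 0.657 0.025 0.2 134.5
```

```text
t 10.6 pos [0.5071 0.3527 0.2367] rpy [ 179.74    0.47 -179.94] w 0.0386 F [-0.6  0.2 -0.6] q [ 30.  13.  69.  -0.  98. -60.]
total fractions [-0.9953 -2.1866  0.2429] turn 0.2531 min rows 5.7952805620276395 4.257976990934441
```

View pics/side2.png

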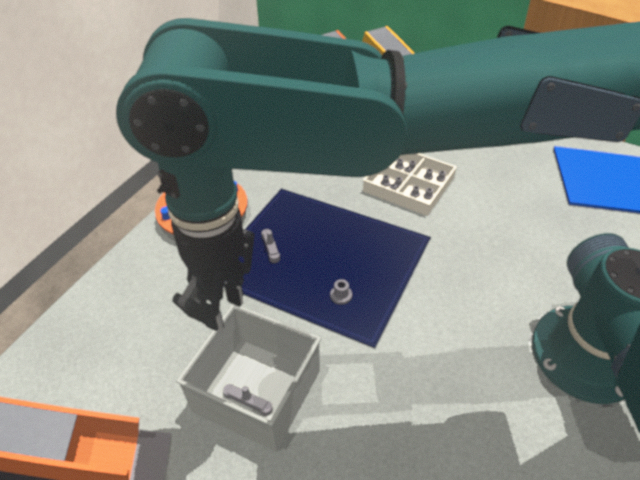

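The first sprue is upright in the bin at about (247,398). The bush is unmoved at (341,291). I'll go for the far sprue next.

>>> arm_command --rows '[[[-0.09,-0.2,0,0],[-0.124,-0.273,0,0],[-0.124,-0.273,0,0],[-0.124,-0.273,0,0],[-0.124,-0.273,0,0],[-0.124,-0.273,0,0],[-0.124,-0.273,0,0],[-0.124,-0.273,0,0],[-0.035,-0.075,0,0.04],[0,0,0,0.05],[0,0,0,0.05],[0,0,0,0.05]]]'

```text
time: 12.1
position: [0.6541, 0.024, 0.2291]
tcp_rot: [-179.9, -0.2, 145.5]
wrist_force: [-0.7, 0.1, 0.4]
gripper_width: 0.0384
```

>>> arm_command --rows '[[[0,0,0.2,0.05],[0,0,0.2,0.013],[0,0,0,0],[0,0,0,0],[0,0,0,0]]]' --fingers -0.3

```text
time: 12.72
position: [0.6558, 0.024, 0.1732]
tcp_rot: [179.9, 0.1, 134.5]
wrist_force: [-0.3, 1.2, 0.6]
gripper_width: 0.0554
```

```bash
python3 go.py 0.657 0.025 0.006 134.5;python3 go.py 0.657 0.025 0.006 134.5
```

```text
t 12.72 pos [0.6558 0.024  0.1732] rpy [1.7988e+02 1.3000e-01 1.3454e+02] w 0.0554 F [-0.3  1.2  0.6] q [ -3.  19.  68.  -0.  92. -47.]
total fractions [0.0015 0.008  1.115 ] turn 0.0002 min rows 2.676003242851347 0.0039039123012764884
t 12.72 pos [0.6558 0.024  0.1732] rpy [1.7988e+02 1.3000e-01 1.3454e+02] w 0.0554 F [-0.3  1.2  0.6] q [ -3.  19.  68.  -0.  92. -47.]
total fractions [0.0015 0.008  1.115 ] turn 0.0002 min rows 2.676003242851347 0.0039039123012764884
```

>>> arm_command --rows '[[[0,0.008,0.2,0],[0,0,0.25,0],[0,0,0.25,0],[0,0,0.2,0],[0,0,0.1,0],[0,0,0.1,0],[0,0,0,0],[0,0,0,0]]]'

```text
time: 13.72
position: [0.6568, 0.0249, 0.0077]
tcp_rot: [179.9, 0.1, 134.5]
wrist_force: [-0.4, -0.4, 0.9]
gripper_width: 0.0556
```

>>> arm_command --rows '[[[0,0,0,0],[0,0,0,0],[0,0,0,0],[0,0,0,0],[0,0,0,0],[0,0,0,0],[0,0,0,0],[0,0,0,0]]]' --fingers 1

```text
time: 14.72
position: [0.6565, 0.0249, 0.0073]
tcp_rot: [179.9, 0.1, 134.5]
wrist_force: [0.4, 0.9, 5.9]
gripper_width: 0.0168
```

>>> arm_command --rows '[[[0,0,-0.2,0],[0,0,-0.3,0],[0,0,-0.3,0],[0,0,-0.3,0],[0,0,-0.2,0],[0,0,0,0],[0,0,0,0]]]'

```text
time: 15.6
position: [0.6549, 0.025, 0.1985]
tcp_rot: [-179.8, -0.2, 134.5]
wrist_force: [0.1, 0.2, -0.9]
gripper_width: 0.0167
```

```bash
python3 - <<'E'
from plant import *
import cv2
for n in ['top','side']: cv2.imwrite(f'pics/{n}3.png',snapshot(n)['image'][:,:,::-1])
E
python3 go.py 0.505 0.301 0.2 180
```

```text
t 15.7 pos [0.6546 0.025  0.1978] rpy [-179.77   -0.23  134.52] w 0.0172 F [ 0.6  0.4 -0.1] q [ -3.  19.  66.  -0.  96. -47.]
total fractions [ 2.0113  0.5794 -0.0086] turn -0.2527 min rows 5.02345770671201 4.250502654358846
```

View pics/side3.png

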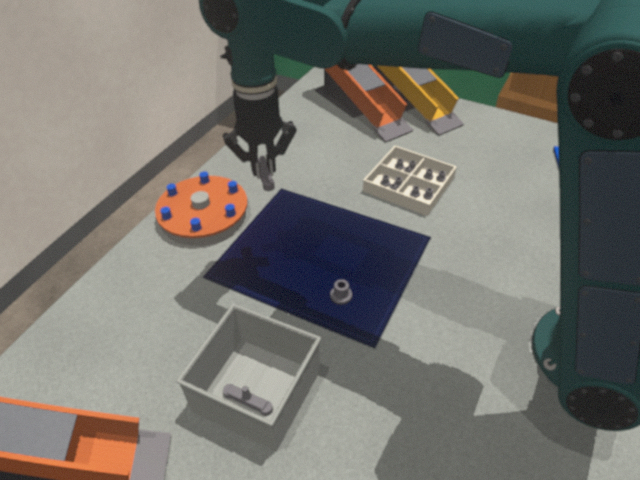

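The second sprue is held at about (266,170). Only the bush, at (341,291), remains on the mat.

>>> arm_command --rows '[[[0.15,0.04,0,0],[0.28,0.08,0,0],[0.3,0.09,0,0],[0.3,0.09,0,0],[0.3,0.09,0,0],[0.28,0.08,0,0],[0.25,0.07,0,0],[0.15,0.04,0,0],[0,0,0,-0.05],[0,0,0,-0.05],[0,0,0,-0.05],[0,0,0,-0.05]]]'

```text
time: 17.2
position: [0.5047, 0.3017, 0.2003]
tcp_rot: [-180.0, -0.1, 170.9]
wrist_force: [-0.3, 0.1, -0.3]
gripper_width: 0.0167
```

>>> arm_command --rows '[[[0,0,0,-0.05],[0,0,0,0],[0,0,0,0],[0,0,0,0]]]'

```text
time: 17.7
position: [0.5061, 0.3011, 0.2011]
tcp_rot: [-180.0, -0.0, 179.5]
wrist_force: [-0.3, -0.4, -0.1]
gripper_width: 0.0168
```

```bash
python3 go.py 0.505 0.301 0.055 180
```

```text
t 17.7 pos [0.5061 0.3011 0.2011] rpy [-1.7999e+02 -2.0000e-02  1.7947e+02] w 0.0168 F [-0.3 -0.4 -0.1] q [ 25.  10.  76.   0.  94. -64.]
total fractions [ 7.10e-03 -4.00e-04  9.74e-01] turn -0.003 min rows 2.3376889165273362 0.04976784363804047
```

>>> arm_command --rows '[[[0,0,0.2,0],[0,0,0.3,0],[0,0,0.25,0],[0,0,0.15,0],[0,0,0.07,0],[0,0,0,0],[0,0,0,0]]]'

```text
time: 18.58
position: [0.5074, 0.3013, 0.0574]
tcp_rot: [179.9, 0.1, 179.5]
wrist_force: [-0.2, -0.2, -0.0]
gripper_width: 0.0171
```

>>> arm_command --rows '[[[0,0,0,0],[0,0,0,0],[0,0,0,0],[0,0,0,0],[0,0,-0.1,0],[0,0,-0.3,0],[0,0,-0.4,0],[0,0,-0.4,0],[0,0,0,0],[0,0,0,0]]]' --fingers 0.1

```text
time: 19.82
position: [0.5064, 0.3009, 0.2365]
tcp_rot: [180.0, 0.1, 179.5]
wrist_force: [-0.4, -0.0, -1.5]
gripper_width: 0.0382
```

>>> arm_command --rows '[[[0,-0.3,0,0],[0,-0.4,0,0],[0,-0.4,0,0],[0,-0.4,0,0],[0,-0.3,0,0],[0,0,0,0],[0,0,0,0]]]'

```text
time: 20.7
position: [0.5035, 0.0313, 0.2342]
tcp_rot: [180.0, -0.2, 179.5]
wrist_force: [-0.4, 0.1, 0.2]
gripper_width: 0.0381
```

```bash
python3 - <<'E'
from plant import *
from h import *
for n in ['top','side']:
    d=snapshot(n);cv2.imwrite(f'pics/{n}4.png',d['image'][:,:,::-1])
    for l,z in [('sprue_a',.01),('bush',.003)]:
        for r in place_of(l,n): print(n,l,round(r['p'],2),np.round(r['location'],1),world(d,[r['location']],z=z).round(3))
    for r in trace('bush',n)[:1]:
        c=cloud(d,r['region']);c=c[c[:,2]>.033];print('bush top',c.mean(0).round(4),r['bbox'],r['p'])
s=read_state();print(s['time'],s['position'],s['wrist_force'],s['dq'].round(2))
E
python3 -c "
import cv2,numpy as np
cv2.imwrite('pics/c4.png',np.hstack([cv2.imread('pics/top4.png')[120:420,60:460],cv2.imread('pics/side4.png')[180:480,100:500]]))"
```

```text
top sprue_a 0.85 [133.8 252.9] [[0.512 0.349 0.01 ]]
top sprue_a 0.82 [156.2 254.9] [[0.508 0.307 0.01 ]]
top sprue_a 0.56 [284.3 279.7] [[0.465 0.074 0.01 ]]
top bush 0.69 [281.9 282.6] [[0.46  0.079 0.003]]
bush top [0.4649 0.0776 0.0367] [280.5, 280.8, 21.3, 22.6] 0.75
side sprue_a 0.91 [262.9 376.8] [[0.504 0.302 0.01 ]]
side sprue_a 0.58 [244.7 400.1] [[0.509 0.353 0.01 ]]
side bush 0.7 [345.  297.5] [[0.455 0.076 0.003]]
bush top [0.4626 0.0786 0.0377] [343.5, 292.7, 19.8, 23.2] 0.85
21.1 [0.50419804 0.03158511 0.23578121] [-0.35133533  0.69412696 -0.33819661] [-0.34 -0.06 -0.08 -0.06 -0.   -0.02]
```

View pics/c4.png

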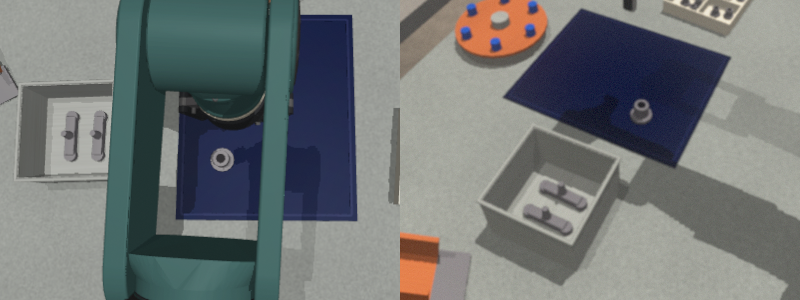

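Both sprues lie side by side in the bin, at about (134,253) and (156,255) in the top view. The bush stands at the position measured at the start, with its top at (0.465, 0.078). The gripper is empty and clear of everything, so I'm handing in.

```bash
python3 -c "
from plant import *
print(finish_job())"
```

```text
the job is handed in; nothing more can be done
None
```

Both sprues are in the steel scrap bin, and I handed the job in at about 21 s of the 46 s allowed. I gripped each one across the bar at about 17 mm opening, carried it at about 0.2 m height and let it go just above the bin floor.

**Sprues:** in the last pictures both lie flat, side by side in the bin. They are at about (0.51, 0.35) and (0.51, 0.305), well inside a bin centred near (0.505, 0.327). The two cameras agree to within about 8 mm.

**Bush:** it stands upright. Measured from depth, its top is at (0.465, 0.078) in the top view and (0.463, 0.079) in the side view, the same as at the start.

**Arm:** the gripper was empty and clear of everything, with no contact force beyond noise. The largest wrist force reported at the end of any move was about 6 N, while gripping.

**Disagreements:**
- **Bush position:** the network's bush point was 5–10 mm off the depth measurement, which I trusted instead.
- **False sprue:** the network also reported a low-confidence "sprue" at the bush's position. The pictures show that is the bush.

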